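# Spin the drying carousel and brake it on its marker

## Robot

A 6-joint arm with a two-finger parallel gripper is mounted at the origin on the work surface. World frame = base frame: x ahead of the robot, y to its left, z up, the work surface at z = 0. Lengths are in m, angles in rad, forces in N, time in s.
With the tool pointing down it reaches from about 0.325 to 0.75 m from the base axis. Payload 7.6 kg.
Tool frame: the origin (TCP) lies at the very end of the fingers, on their centre line; the grasp point (between the pads) lies 19 mm behind it; x points along the fingers, y is the direction in which the jaws open and shut, and the axes are right-handed (so a half turn about x gives the same grasp; the last joint's range is limited). The gripper opens to 85 mm and grips with 20 to 120 N. Pads are 22 mm wide; open, the fingers measure 114 mm over their backs; the gripper's body (76 mm by 85 mm) begins 54 mm behind the grasp point. The pads swing forward as they close: fully open they stand 13 mm farther back than shut.
Start: joints at [1.109, 0.052, 1.401, -0, 1.689, -0.07], TCP at [0.2, 0.485, 0.231] pointing down, gripper open.
Joint ranges: [-2.9, 2.9], [-0.91, 2.17], [0.12, 2.37], [-1.06, 4.2], [0.26, 2.73], [-2.93, 2.93]. Speed limits (rad/s): [2.57, 2.57, 3.01, 3.14, 3.14, 3.14].

## Interface

Orientations are given as a unit quaternion [w, x, y, z].
In Python, from workcell import r gives the robot as it stands.
- The arm moves only by the tool send_rows, never from a script. Its argument "motion" is a list of rows, each a list of 7 numbers: the turn, a rotation vector about the tool's x, y, z in units of 6 degrees (1.0 is 6 degrees), then the shift along the tool's x, y, z in units of 25 mm (1.0 is 25 mm), then the finger opening in mm, from 0 to 85.4. A call has 1 to 8 rows; each row shifts and turns the commanded pose from where the row before left it, along the tool's axes as they then stand; what a row does not reach is not made up. A row lasts 1/8 s, in which the tool goes at most 62.5 mm and 10.7 degrees, less where a joint would pass 70% of its speed; a pose out of reach is approached as far as the arm can. A call is refused whole if a number of a shift passes 1 or a number of a turn 1, either way. A call with a gripper value outside its range is refused whole. The fingers move at their own pace and stop on an object; "squeeze" is the grip in N (left out, the last holds). Time passes only in rows, so rows that do not move let the fingers close. It gives the time, the measured TCP pose, the force and the opening at its end, in the units of the state.
- r.observe(): the state, without advancing time (a new reading comes with each control period).
- r.snapshot(name): name is "scene" or "side" or "wrist"; returns the picture (384x512x3 uint8, red, green, blue); there is no depth.
- r.get_calibration(name): a dict with "fx", "fy", "cx", "cy" (pixels), "eye" and "rotation" of the camera in the world. Camera axes: x right, y down, z forward; pixel columns grow to the right and rows downward; lengths in m; the calibration is good to about 2 mm. A picture is of the moment at which its call begins: read the wrist's pose just before it. get_calibration takes no time and is no camera call; for the wrist camera it gives the pose at the moment of the call.
- r.close_job(): hands the job in, once; it reports no verdict.
The state is a dict: "clock": time; "qpos": joint angles; "qd": joint speeds; "tau": joint torques, N m; "ee_pos": TCP position; "tcp_rot": TCP orientation; "force": force on the tool from outside, world axes, zero at the start; "moment": the same for the moment, N m; "grip_width": finger opening in m.
Only numpy, scipy, OpenCV 4.12 (cv2) and the standard library are available. Lean on these libraries where they do the work, as an engineer would, in place of code of your own. Each camera call takes 0.05 s, during which the arm holds its last target.

## Task

Check that the freshly cleaned drying carousel on the dresser runs freely, and park it: flick it into a brisk spin with a fingertip and let it run untouched for at least three seconds, then brake it with a fingertip so that it stops with its tall wooden post right at the steel diamond marker on its foot. Finish while holding it there, a fingertip still pressing lightly on the carousel (the program ends in that touch). Only touch and push the carousel, never grip its post, and leave everything else on the dresser where it is.

Things in the scene. Friction and masses are not known exactly. Their poses are not given: they have to be found in the camera images.
- carousel: Drying carousel: level white plastic disc, 200 mm across, 10 mm thick, turning about a vertical axis on a fixed foot. Origin on the axis at its underside, 45 mm above the dresser; top face at 55 mm; z up, x towards the post. Hub 14 mm high and six pins 22 mm high on a 36 mm radius; beyond 42 mm radius the top is bare but for the post. About 0.3 kg (hidden, varies).
- post: The tall wooden post near the disc's rim, part of the carousel: 14 mm diameter, 40 mm high, its axis 80 mm from the turning axis. Origin at its foot on the disc's top face; its top is 95 mm above the dresser. It may be pushed, or let run against a still fingertip (it then rebounds at about a tenth of its speed); more than 18 N on it counts as gripping or ramming.
- post_foot (a point): Centre of the post's foot, on the disc's top face, 80 mm from the turning axis.
- mark (a point): Where the post's foot must come to be: fixed, at the height of the disc's top face, 80 mm from the turning axis, in the direction of the steel marker. The marker is a flat steel diamond, 42 mm corner to corner, fixed to the foot just outside the disc's rim (107 to 149 mm from the axis), its top 52 mm above the dresser.
- spindle (a joint): Angle of the carousel on its foot in rad, growing counter-clockwise seen from above, counting on through whole turns; 0 or any multiple of 2 pi has the post exactly at the mark. It turns freely both ways with next to no friction: once spinning it coasts for over a minute unless braked by pressing on its top or stopping the post.
- sippy_lid: Bystander: stainless steel sippy-cup lid with a spout, 72 mm across, 33 mm high; origin under its centre. Leave it.
- teether: Bystander: green hard silicone teething ring, 70 mm across, 16 mm high; origin under its centre. Leave it.
- canister: Bystander: closed white ceramic canister, 82 mm across, 100 mm high; origin under its centre. Leave it.
- pacifier: Bystander: clear pacifier standing teat up, 42 mm across, 36 mm high; origin under its centre. Leave it.
- stack_cup: Bystander: open white plastic stacking cup, 68 mm across, 55 mm high; origin under its centre. Leave it.
- brush: Bystander: small brush, 160 mm long, lying flat; origin under its middle. Leave it.
- bottle: Bystander: closed clear baby bottle, 56 mm across, 140 mm high; origin under its centre. Leave it.

How it is judged:
On the way, in this order (a step that is already met when the one before it is completed fails the run):
1. the carousel, flicked, spins untouched (faster than 0.7 rad/s) for 2.5 s on end (angular speed of carousel above 0.7 rad/s and contact force between the fingers and carousel below 0.02 N), for 2.5 s.
2. it is stopped with its post at the marker (within 12 mm), a fingertip touching it (horizontal distance between post_foot and mark below 0.012 m and angular speed of carousel below 0.1 rad/s and contact force between the fingers and carousel above 0.3 N), for 0.3 s.
At the end, for the whole second after the job is handed in: The carousel stands still (under 0.1 rad/s) with the post's axis within 12 mm of the mark, and a fingertip still presses on the carousel with more than 0.3 N (all of step 2); the arm keeps its last pose, push and grip.
It fails at once if the post is gripped or rammed (more than 18 N on it) (contact force between the fingers and post above 18 N).
It fails at once if another thing on the dresser is moved by more than 30 mm (distance of any of sippy_lid, teether, canister, pacifier, stack_cup, brush, bottle from where it was at the start of the episode above 0.03 m).
It also fails if it takes over 51 s, if anything falls off the work surface, if the arm or the gripper's body presses on something with over 40 N, if the wrist force passes 120 N, or if a joint passes its speed limit or range.

## Working session

There is one attempt and no reset: what is moved stays moved. The work goes in short steps, Python scripts to look and compute and a tool call to move; the robot and the scene stay as the last step left them, time stands still between calls to the robot, and variables do not carry over. Pictures are saved under pics/ and viewed, and the job is handed in when it is done.

Besides the shell and the picture viewer there is one more tool, called as name(argument=value, ...) on one line, values as JSON. send_rows: Moves the arm, as the interface text tells. Its arguments: {"type":"object","properties":{"motion":{"type":"array","items":{"type":"array","items":{"type":"number"}}},"squeeze":{"type":"number"}},"required":["motion"]}

```bash
ls; mkdir -p pics
python3 - <<'E'
from workcell import r
import cv2,numpy as np
print(r.observe())
for n in("scene","side","wrist"):
    c=r.get_calibration(n);print(n,c)
    im=r.snapshot(n);cv2.imwrite(f"pics/{n}0.png",im[:,:,::-1])
E
```

```text
pics
{'clock': 0.0, 'qpos': array([ 1.10868001e+00,  5.28287893e-02,  1.40173471e+00,  4.76530224e-06,
        1.68862880e+00, -7.02624435e-02]), 'qd': array([-0.00056678, -0.00228425, -0.00030605,  0.0037805 ,  0.00108874,
       -0.00147847]), 'tau': array([ 3.66866652e-05, -3.81680453e+01, -3.60176289e+01, -1.23301206e-04,
        6.43643551e-03, -1.83912618e-05]), 'ee_pos': array([0.20031881, 0.48494353, 0.23047158]), 'tcp_rot': array([ 0.69342759,  0.13711116,  0.69372836, -0.13820156]), 'force': array([ 0.01159435, -0.32911444,  0.02418034]), 'moment': array([ 0.05533365, -0.02699887,  0.04663023]), 'grip_width': 0.08550140804541381}
scene {'fx': 386.1887585500545, 'fy': 386.1887585500545, 'cx': 248.17605520384183, 'cy': 188.41142748714316, 'eye': array([1.1561587 , 0.71542945, 0.7559561 ]), 'rotation': array([-0.16852617,  0.3201103 ,  0.83015095, -0.42423782])}
side {'fx': 400.43133095817456, 'fy': 400.43133095817456, 'cx': 261.5441166976203, 'cy': 183.99015282379474, 'eye': array([ 0.41831239, -0.78480135,  0.78294288]), 'rotation': array([-0.41432764,  0.90815452, -0.05135065,  0.03083972])}
wrist {'fx': 293.8804136745192, 'fy': 293.8804136745192, 'cx': 259.8199823287633, 'cy': 193.81556164991713, 'eye': array([0.1371288 , 0.51035585, 0.37272988]), 'rotation': array([0.11056425, 0.82377269, 0.55118707, 0.07325924])}
```

View pics/scene0.png

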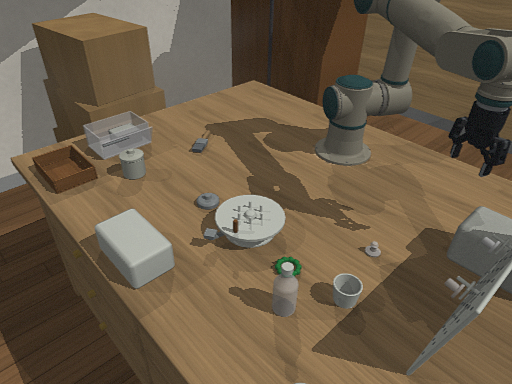

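View pics/side0.png

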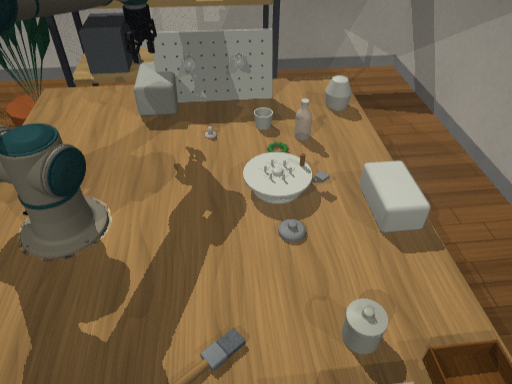

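View pics/wrist0.png

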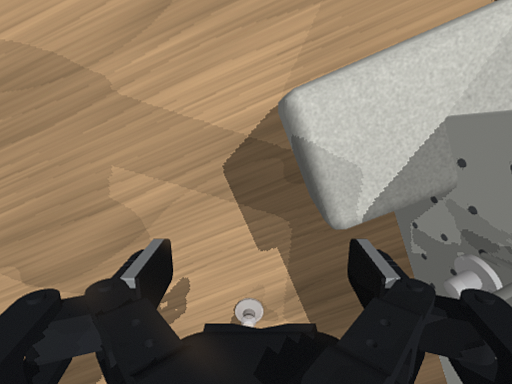

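The scene view shows the carousel at about (250,218), post (236,226) and marker (211,233). The side view shows the disc at (278,175), post (303,160) and marker (321,177). I'll enlarge both next.

```bash
cat > h.py <<'E'
import numpy as np,cv2
from scipy.spatial.transform import Rotation as R
from workcell import r
def Rm(q): return R.from_quat([q[1],q[2],q[3],q[0]]).as_matrix()
def ray(c,u,v,z):
    d=Rm(c["rotation"])@np.array([(u-c["cx"])/c["fx"],(v-c["cy"])/c["fy"],1]); e=np.array(c["eye"])
    return e+d*(z-e[2])/d[2]
def proj(c,p):
    q=Rm(c["rotation"]).T@(np.atleast_2d(p)-c["eye"]).T
    return np.c_[c["fx"]*q[0]/q[2]+c["cx"],c["fy"]*q[1]/q[2]+c["cy"]]
def crop(im,x,y,w,h,s,fn): 
    cv2.imwrite(fn,cv2.resize(im[y:y+h,x:x+w,::-1],None,fx=s,fy=s,interpolation=cv2.INTER_CUBIC))
E
python3 - <<'E'
from h import *
a=cv2.imread("pics/scene0.png")[:,:,::-1];b=cv2.imread("pics/side0.png")[:,:,::-1]
crop(a,190,180,110,80,7,"pics/sc1.png");crop(b,230,140,110,80,7,"pics/sd1.png")
E
```

```text
(no output)
```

View pics/sc1.png

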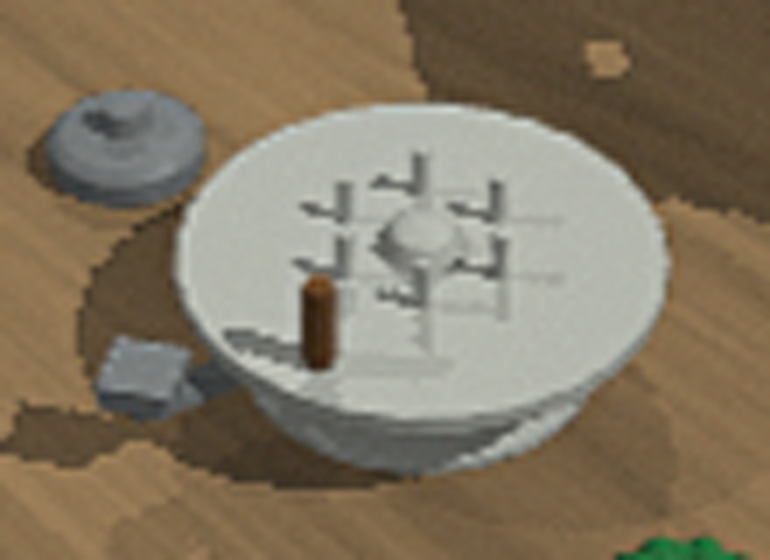

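View pics/sd1.png

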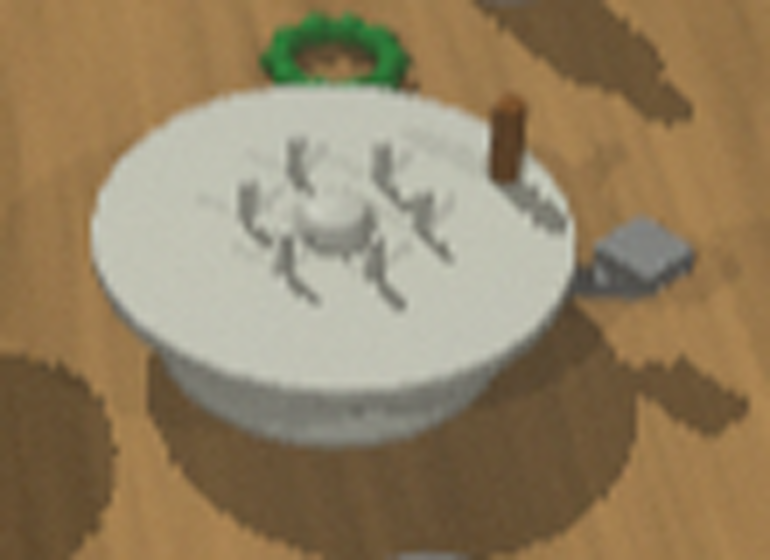

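Run:
```python
from h import *
from scipy.optimize import least_squares
cs=r.get_calibration("scene");cd=r.get_calibration("side")
f=lambda L,ox,oy:np.array(L)/7.+[ox,oy]
S=f([(175,258),(420,103),(667,250),(300,122),(560,135)],190,180)
D=f([(92,222),(335,85),(575,232),(180,125),(480,118),(335,380)],230,140)
def circ(c,P):
    X=np.array([ray(c,u,v,.055)[:2] for u,v in P])
    s=least_squares(lambda q:np.hypot(*(X-q[:2]).T)-.1,[.6,.1]);return s.x,s.fun
print(circ(cs,S),circ(cd,D))
for c,ox,oy,pf,pt,mk in((cs,190,180,(319,365),(318,280),(147,365)),(cd,230,140,(506,180),(511,98),(645,250))):
    g=lambda p,z:ray(c,*f([p],ox,oy)[0],z)[:2]
    print("foot",g(pf,.055),"top",g(pt,.095),"mark",g(mk,.052))
for n,p,z in(("lid",(208,202),0.015),("teether",(288,267),.008),("bottle top",(287,268),.14),("cup",(347,284),.055),("pac",(374,250),.018)):print(n,ray(cs,*p,z)[:2])
for n,p,z in(("lid",(292,231),0.015),("teether",(278,147),.008),("bottle top",(305,101),.14),("cup",(264,111),.055),("pac",(210,132),.018),("canister",(367,312),.1)):print(n,ray(cd,*p,z)[:2])
```

```text
(array([0.5795326 , 0.10063033]), array([-1.03728276e-03,  5.79304591e-04, -3.72993574e-06,  4.66947948e-04,
       -1.30447173e-03])) (array([0.58158086, 0.09371123]), array([ 0.00084283, -0.00182369, -0.00247955, -0.00558581, -0.00122451,
       -0.00673758]))
foot [0.65461384 0.12475673] top [0.65250899 0.12241403] mark [0.70176965 0.077999  ]
foot [0.6566909  0.11735522] top [0.65627195 0.12112405] mark [0.70537851 0.069765  ]
lid [ 0.59871054 -0.07226928]
teether [0.60748041 0.2768984 ]
bottle top [0.70798867 0.35480484]
cup [0.57889164 0.43208763]
pac [0.39754571 0.39604621]
lid [ 0.59014364 -0.09814425]
teether [0.61141424 0.28222932]
bottle top [0.7035443  0.34332444]
cup [0.58306982 0.43665544]
pac [0.39031117 0.37861711]
canister [ 0.67715768 -0.39479604]
```

Run:
```python
from h import *
o=r.observe();print(Rm(o["tcp_rot"]).round(3))
c=r.get_calibration("wrist");T=Rm(o["tcp_rot"])
print("cam in tool",T.T@(c["eye"]-o["ee_pos"]),(T.T@Rm(c["rotation"])).round(3))
```

```text
[[-0.001  0.382  0.924]
 [-0.001  0.924 -0.382]
 [-1.    -0.001 -0.   ]]
cam in tool [-0.14218129 -0.00090414 -0.0681234 ] [[-0.    -0.263  0.965]
 [ 1.     0.     0.   ]
 [-0.     0.965  0.263]]
```

send_rows(motion=[[-0.94,0,0,0,-0.3,1,0],[-0.94,0,0,0,-0.3,1,0],[-0.94,0,0,0,-0.4,1,0],[-0.94,0,0,0,-0.5,1,0],[0,0,0,0,-0.75,1,0],[0,0,0,0,-0.75,1,0],[0,0,0,0,-0.75,1,0],[0,0,0,0,-0.75,1,0]], squeeze=20)

```text
clock: 1.15
ee_pos: [0.3895, 0.3493, 0.231]
tcp_rot: [0.707, -0.001, 0.707, 0.001]
force: [0.2, -0.2, 0.7]
grip_width: 0.0001
```

send_rows(motion=[[0,0,0,0,-0.75,1,0],[0,0,0,0,-0.75,1,0],[0,0,0,0,-0.75,1,0],[0,0,0,0,-0.75,1,0],[0,0,0,0,-0.75,1,0]])

```text
clock: 1.78
ee_pos: [0.5147, 0.2558, 0.2309]
tcp_rot: [0.707, -0.001, 0.707, 0.001]
force: [0.2, -0.5, -0.8]
grip_width: 0.0002
```

send_rows(motion=[[0,0,0,0,-0.85,1,0],[0,0,0,0,-0.85,1,0],[0,0,0,0,-0.85,1,0],[0,0,0,0,-0.85,1,0],[0,0,0,0,-0.85,1,0],[0,0,0,0,0,0.4,0],[0,0,0,0,0,0,0]])

```text
clock: 2.65
ee_pos: [0.6495, 0.1502, 0.2303]
tcp_rot: [0.707, -0.001, 0.708, 0.0]
force: [0.6, 0.1, -0.4]
grip_width: 0.0001
```

Run:
```python
from h import *
import pickle
c=r.get_calibration("wrist");im=r.snapshot("wrist");cv2.imwrite("pics/w1.png",im[:,:,::-1]);pickle.dump(c,open("w1.pkl","wb"))
print(r.observe()["ee_pos"])
crop(im,0,0,512,384,1.5,"pics/w1b.png")
```

```text
[0.64910589 0.15057909 0.23061904]
```

View pics/w1b.png

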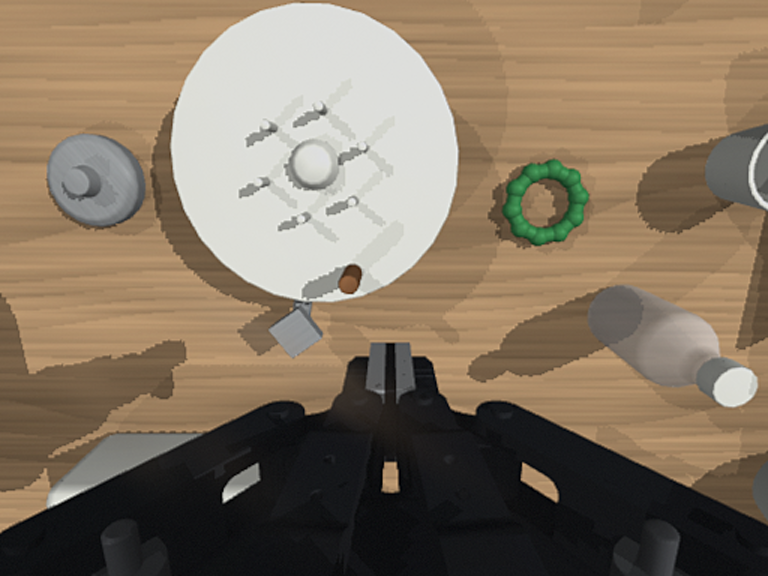

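Run:
```python
from h import *
import pickle
from scipy.optimize import least_squares
c=pickle.load(open("w1.pkl","rb"))
P=np.array([(171,150),(458,152),(313,2),(318,302),(210,50),(425,60),(215,258),(425,236)])/1.5
X=np.array([ray(c,u,v,.055)[:2] for u,v in P])
s=least_squares(lambda q:np.hypot(*(X-q[:2]).T)-q[2],[.6,.1,.1]);print(s.x,s.fun.round(4)); a=s.x[:2]
g=lambda p,z:ray(c,p[0]/1.5,p[1]/1.5,z)[:2]
for n,p,z in(("foot",(353,270),.06),("ptop",(349,285),.095),("mark",(295,331),.052),("hub",(314,163),.062)):
    q=g(p,z);d=q-a;print(n,q,np.hypot(*d),np.degrees(np.arctan2(d[1],d[0])))
```

```text
[0.57653864 0.097037   0.09813763] [-0.0004  0.002   0.0005  0.0016 -0.0025  0.002   0.0018 -0.0051]
foot [0.65057018 0.12343564] 0.0785974396326667 19.62553677837033
ptop [0.65279672 0.12359529] 0.08075046123289396 19.20161795252857
mark [0.70061927 0.07697642] 0.12569181034260313 -9.18375716824081
hub [0.57608634 0.09871795] 0.0017407385605010192 105.06018881911507
```

send_rows(motion=[[0,0,0,1,0.16,0.2,0],[0,0,0,1,0,0,0],[0,0,0,1,0,0,0],[0,0,0,1,0,0,0],[0,0,0,1,0,0,0],[0,0,0,1,0,0,0],[0,0,0,0.55,0,0,0],[0,0,0,0,0,0,0]])

```text
clock: 3.7
ee_pos: [0.6535, 0.1548, 0.0667]
tcp_rot: [0.706, -0.001, 0.708, 0.001]
force: [1.1, -0.7, 0.2]
grip_width: 0.0003
```

Run:
```python
from h import *
im=r.snapshot("wrist");crop(im,80,40,300,220,2.5,"pics/w2.png");print(r.observe()["ee_pos"],r.observe()["force"])
```

```text
[0.65419304 0.1548093  0.06803828] [ 0.39326586 -0.64003951  0.74803198]
```

View pics/w2.png

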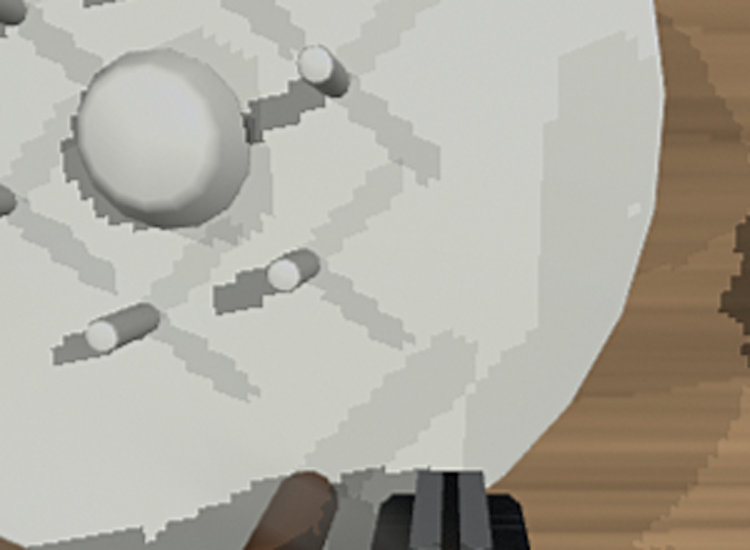

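send_rows(motion=[[0,0,0,0,-0.1,0,0],[0,0,0,0,-0.1,0,0],[0,0,0,0,-0.1,0,0],[0,0,0,0,-0.1,0,0],[0,0,0,0,-0.15,0,0],[0,0,0,0,-0.24,0,0],[0,0,0,0,-0.34,0,0],[0,0,0,0,-0.44,0,0]])

```text
clock: 4.75
ee_pos: [0.6543, 0.1146, 0.0675]
tcp_rot: [0.707, -0.001, 0.707, 0.001]
force: [-0.5, -0.4, 0.9]
grip_width: -0.0002
```

send_rows(motion=[[0,0,0,0,-0.5,0,0],[0,0,0,0,-0.52,0,0],[0,0,0,0,-0.52,0,0],[0,0,0,-0.3,0.4,0,0],[0,0,0,-1,0.4,0,0],[0,0,0,-1,0,-0.5,0],[0,0,0,0,0,-1,0],[0,0,0,0,0,-1,0]])

```text
clock: 5.75
ee_pos: [0.5914, 0.0978, 0.1261]
tcp_rot: [0.708, -0.001, 0.707, 0.001]
force: [-0.7, -0.0, -1.0]
grip_width: -0.0
```

Run:
```python
from h import *
for n in("scene","side"):
    im=r.snapshot(n);o=r.observe();print(n,o["clock"],o["ee_pos"]);x,y=(190,180) if n=="scene" else (230,140)
    crop(im,x,y,110,80,7,f"pics/{n}_a.png")
```

```text
scene 5.8 [0.58916156 0.09793701 0.12567092]
side 5.85 [0.59052157 0.09784033 0.125832  ]
```

View pics/scene_a.png

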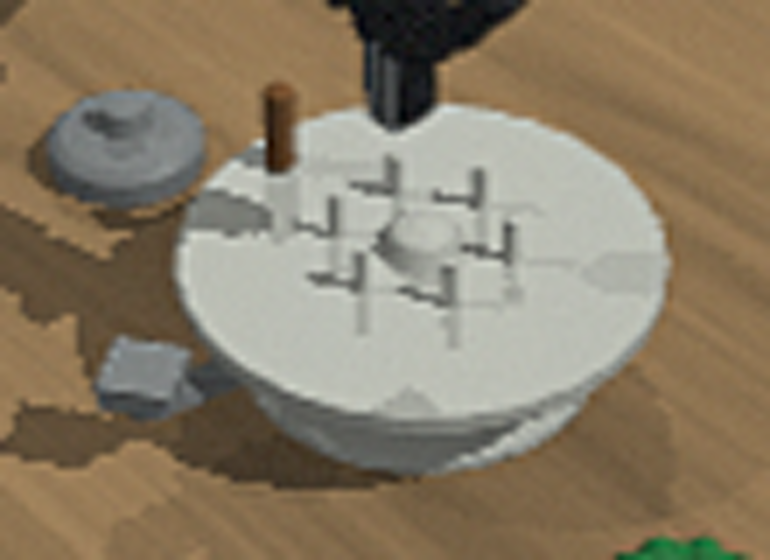

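View pics/side_a.png

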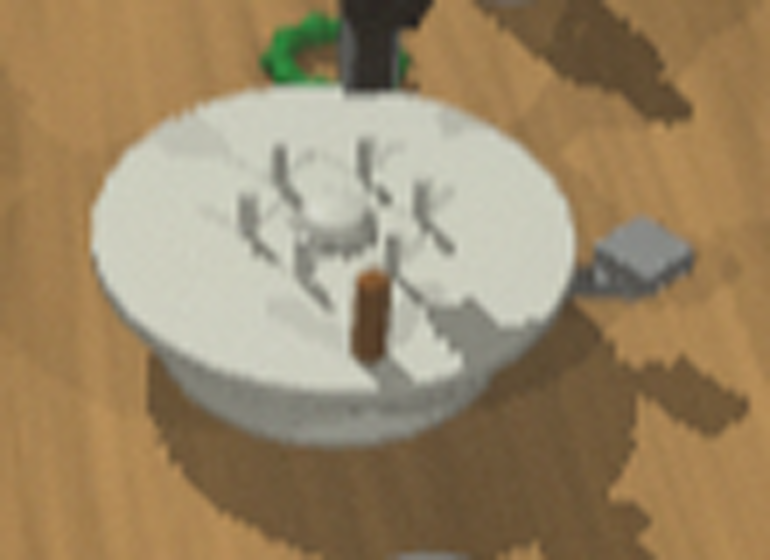

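send_rows(motion=[[0,0,0,0,0,-0.95,0],[0,0,0,0,0,-0.95,0],[0,0,0,0,0,-0.95,0],[0,0,0,0,0,0,0]])

```text
clock: 6.35
ee_pos: [0.5206, 0.0972, 0.1258]
tcp_rot: [0.707, -0.001, 0.707, 0.001]
force: [0.7, -0.1, 0.4]
grip_width: -0.0003
```

Run:
```python
from h import *
for n in("scene","side"):
    print(r.observe()["clock"]);im=r.snapshot(n);o=r.observe();print(n,o["clock"],o["ee_pos"]);x,y=(190,180) if n=="scene" else (230,140)
    crop(im,x,y,110,80,7,f"pics/{n}_b.png")
```

```text
6.35
scene 6.4 [0.52127533 0.09707212 0.12581908]
6.4
side 6.45 [0.52157041 0.09694525 0.12568378]
```

View pics/scene_b.png

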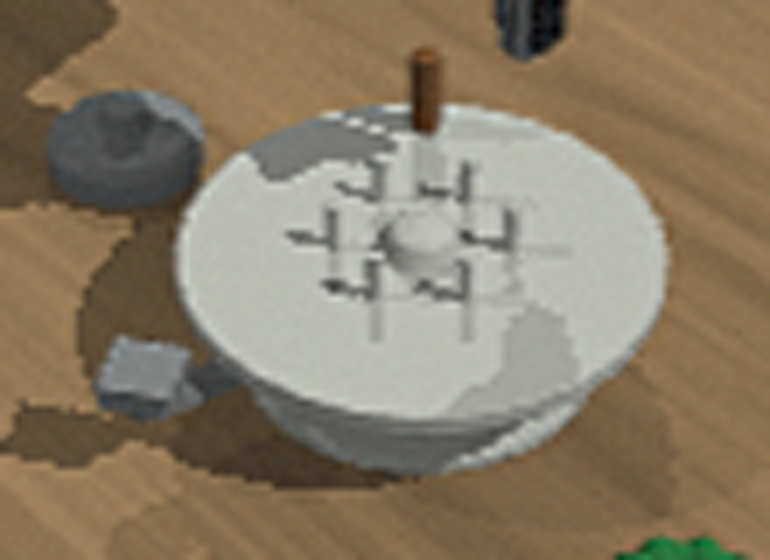

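View pics/side_b.png

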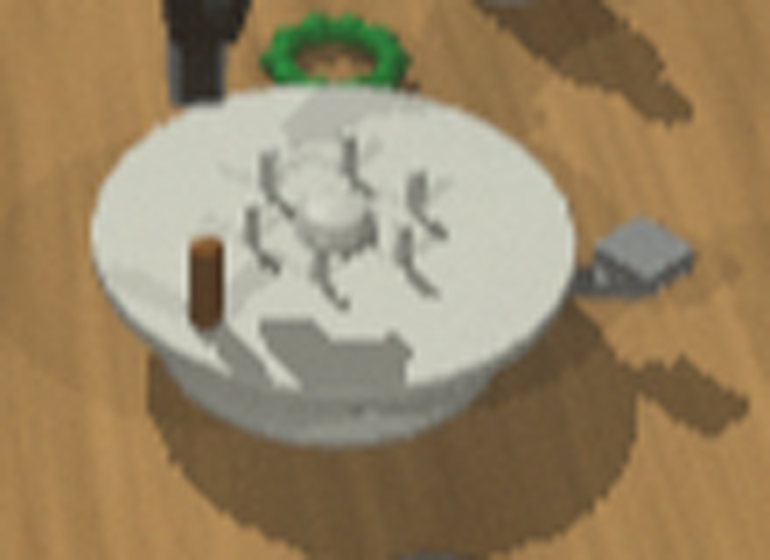

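```bash
cat > ang.py <<'E'
from h import *
CS={"scene":(190,180),"side":(230,140)}
# per-camera centre from marker/known initial post: use hub base in each view
A=np.array([.5775,.0975])
def ang(n,p):
    c=r.get_calibration(n);o=CS[n];q=ray(c,p[0]/7+o[0],p[1]/7+o[1],.055)[:2]
    return q
E
python3 - <<'E'
from ang import *
from scipy.optimize import least_squares
T=np.array([5.75,5.80,6.35,6.40])
Q={"scene":[(5.75,ang("scene",(281,168))),(6.35,ang("scene",(425,129)))],"side":[(5.8,ang("side",(369,356))),(6.4,ang("side",(206,325)))]}
init={"scene":ang("scene",(319,365)),"side":ang("side",(506,180))}
for n in Q:
    for cen in([.5775,.0975],):
        d=init[n]-cen;print(n,"init",np.hypot(*d),np.degrees(np.arctan2(d[1],d[0])))
        for t,q in Q[n]:
            d=q-cen;print(t,q,np.hypot(*d),np.degrees(np.arctan2(d[1],d[0])))
E
```

```text
scene init 0.08178920417310201 19.466510000778246
5.75 [0.58615346 0.02130949] 0.07668035060671527 -83.52030910144538
6.35 [0.52256751 0.04174234] 0.07827193231498028 -134.5728810537016
side init 0.08164207217949536 14.075388000187138
5.8 [0.5818996  0.01398762] 0.08362819429349481 -86.98433048236133
6.4 [0.52087328 0.03874345] 0.08160219160600679 -133.94251326182433
```

send_rows(motion=[[0,0,0,0,0,0,0],[0,0,0,0,0,0,0],[0,0,0,0,0,0,0],[0,0,0,0,0,0,0],[0,0,0,0,0,0,0],[0,0,0,0,0,0,0],[0,0,0,0,0,0,0],[0,0,0,0,0,0,0]])

```text
clock: 7.45
ee_pos: [0.5206, 0.0966, 0.1251]
tcp_rot: [0.707, -0.001, 0.707, 0.001]
force: [-0.5, 0.5, -0.6]
grip_width: 0.0002
```

send_rows(motion=[[0,0,0,1,0,0,0],[0,0,0,1,0,0,0],[0,0,0,0.36,0,0,0],[0,0,0,0,0,0,0]])

```text
clock: 7.95
ee_pos: [0.5205, 0.0966, 0.0659]
tcp_rot: [0.707, -0.001, 0.707, 0.001]
force: [0.5, -0.0, 0.0]
grip_width: 0.0002
```

Run:
```python
from h import *
for n in("scene","side"):
    print(r.observe()["clock"]);im=r.snapshot(n);o=r.observe();print(n,o["clock"],o["ee_pos"],o["force"]);x,y=(190,180) if n=="scene" else (230,140)
    crop(im,x,y,110,80,7,f"pics/{n}_c.png")
```

```text
7.95
scene 8.0 [0.52099859 0.09660722 0.06673548] [0.38879117 0.16338474 0.73288767]
8.0
side 8.05 [0.52127472 0.0966581  0.06717849] [-0.21430638 -0.57164531  0.44353021]
```

View pics/scene_c.png

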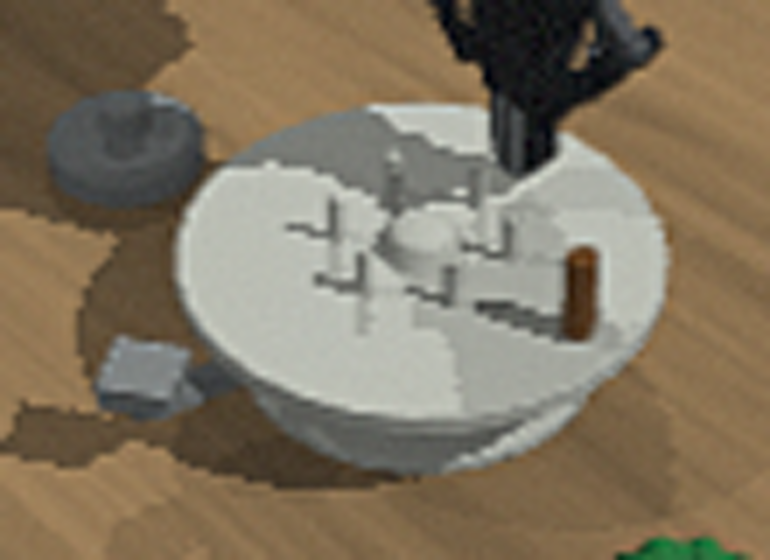

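View pics/side_c.png

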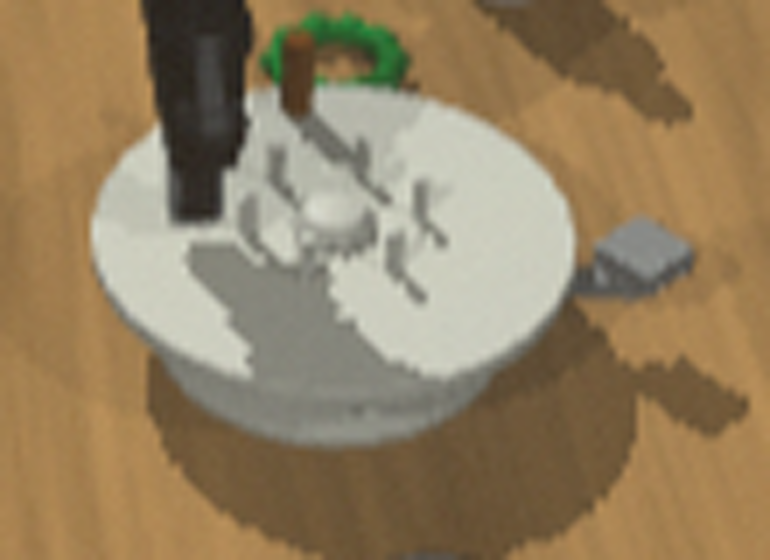

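Run:
```python
from ang import *
from scipy.optimize import least_squares
D=[("scene",5.75,(281,168)),("scene",6.35,(425,129)),("scene",7.95,(580,334)),("side",5.8,(369,356)),("side",6.4,(206,325)),("side",8.0,(297,113))]
Q=[(n,t,ang(n,p)) for n,t,p in D]
for n,t,q in Q: d=q-[.5775,.0975];print(n,t,np.hypot(*d),np.degrees(np.arctan2(d[1],d[0])))
I=[("scene",ang("scene",(319,365))),("side",ang("side",(506,180)))]
# unknown: per-camera centre, w, phase at 7 s, initial post angle
M=[("scene",ang("scene",(147,365))),("side",ang("side",(645,250)))]
def f(x):
    C={"scene":x[:2],"side":x[2:4]};e=[]
    for n,t,q in Q:
        a=x[4]+x[5]*(t-7);e+=list(q-C[n]-.08*np.array([np.cos(a),np.sin(a)]))
    for n,q in I: e+=list(q-C[n]-.08*np.array([np.cos(x[6]),np.sin(x[6])]))
    for n,q in M: e+=list(q-C[n]-.128*np.array([np.cos(x[7]),np.sin(x[7])]))
    return e
s=least_squares(f,[.5775,.0975,.5775,.0975,-3.2,-1.4,.33,-.17]);x=s.x
print(x,np.degrees(x[4:]));print(np.array(s.fun).reshape(-1,2).round(4))
for k in(1,2):print("t at mark",7+(x[7]-2*np.pi*k-x[4])/x[5],7+(np.radians(-9.6)-2*np.pi*k-x[4])/x[5])
```

```text
scene 5.75 0.07668035060671527 -83.52030910144538
scene 6.35 0.07827193231498028 -134.5728810537016
scene 7.95 0.08227465419096616 97.1810158242456
side 5.8 0.08362819429349481 -86.98433048236133
side 6.4 0.08160219160600679 -133.94251326182433
side 8.0 0.07499417228750313 91.24716632677881
[ 0.57767902  0.10120233  0.57953845  0.09260875 -3.24155012 -1.41764728
  0.30376319 -0.18470741] [-185.72714089  -81.22520587   17.4043486   -10.58295506]
[[ 0.0004 -0.0003]
 [-0.0006 -0.0009]
 [-0.0006 -0.0015]
 [-0.0001  0.0013]
 [-0.0002  0.0007]
 [ 0.0006 -0.    ]
 [ 0.0006 -0.0004]
 [ 0.0008  0.0008]
 [ 0.0002  0.003 ]
 [-0.0012 -0.0028]]
t at mark 9.275842975037687 9.263741373685308
t at mark 13.707964705559908 13.695863104207529
```

send_rows(motion=[[0,0,0,0.1,0,0,0],[0,0,0,0.1,0,0,0],[0,0,0,0.1,0,0,0],[0,0,0,0,0,0,0]])

```text
clock: 8.55
ee_pos: [0.5205, 0.0965, 0.0583]
tcp_rot: [0.707, -0.001, 0.707, 0.001]
force: [-1.3, 0.3, -0.3]
grip_width: 0.0004
```

Run:
```python
from h import *
o=r.observe();print(o["clock"],o["ee_pos"],o["force"])
im=r.snapshot("side");crop(im,230,140,110,80,7,"pics/side_d.png")
o=r.observe();print(o["clock"],o["ee_pos"],o["force"])
```

```text
8.55 [0.52045874 0.09653448 0.05827817] [-1.34744546  0.32207723 -0.31775369]
8.6 [0.52055277 0.09658717 0.05843689] [-0.94458697 -0.46130328 -1.12910717]
```

View pics/side_d.png

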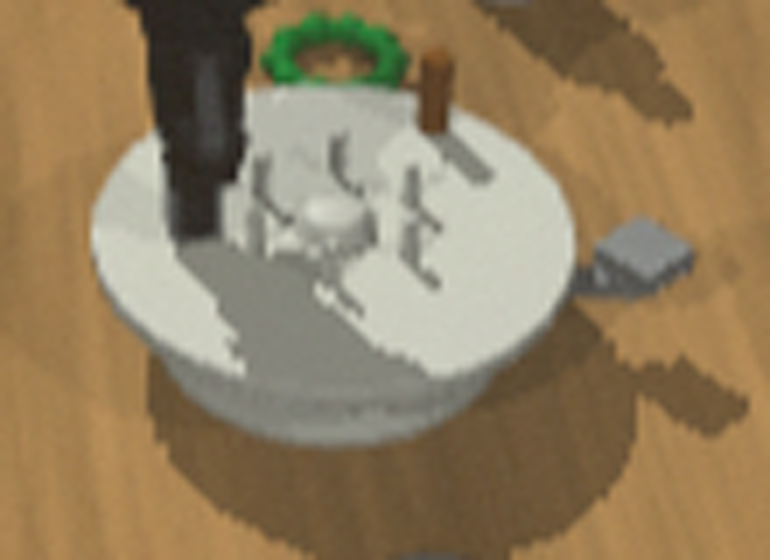

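Run:
```python
from ang import *
d=ang("side",(434,130))-[.5795,.0926];print(np.hypot(*d),np.degrees(np.arctan2(d[1],d[0])),-185.727-81.225*1.55+360)
```

```text
0.08163315627006025 49.36252510218984 48.37425000000002
```

send_rows(motion=[[0,0,0,0,0,0,0],[0,0,0,0,0,0,0],[0,0,0,0,0,0,0],[0,0,0,0,0,0,0],[0,0,0,0.08,0,0,0],[0,0,0,0.18,0,0,0],[0,0,0,0,0,0,0]])

```text
clock: 9.48
ee_pos: [0.5211, 0.0969, 0.0549]
tcp_rot: [0.708, -0.001, 0.707, 0.001]
force: [-10.1, -0.7, 20.1]
grip_width: 0.0001
```

Run:
```python
from h import *
for n in("scene","side"):
    im=r.snapshot(n);o=r.observe();print(n,o["clock"],o["ee_pos"],o["force"]);x,y=(190,180) if n=="scene" else (230,140)
    crop(im,x,y,110,80,7,f"pics/{n}_e.png")
```

```text
scene 9.525 [0.52104942 0.09687371 0.05488478] [-9.86013058 -0.43739361 20.74937574]
side 9.575 [0.5210501  0.09685811 0.05488299] [-10.48235741   0.0930213   20.22101312]
```

View pics/scene_e.png

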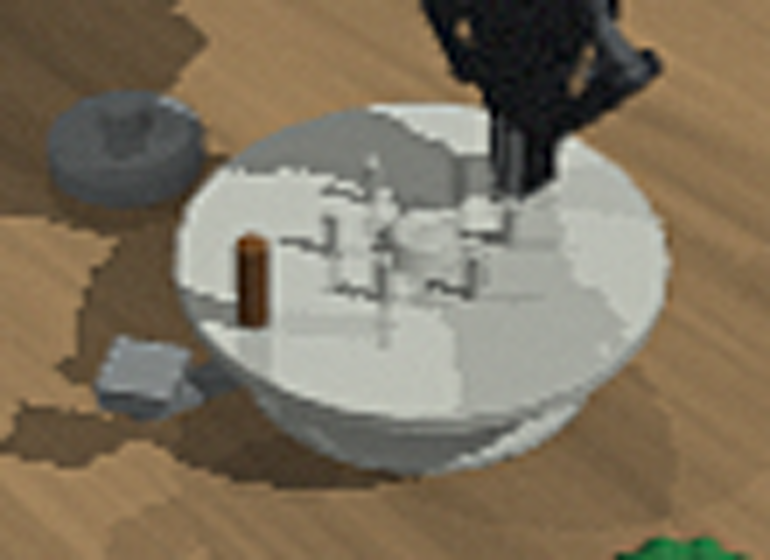

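View pics/side_e.png

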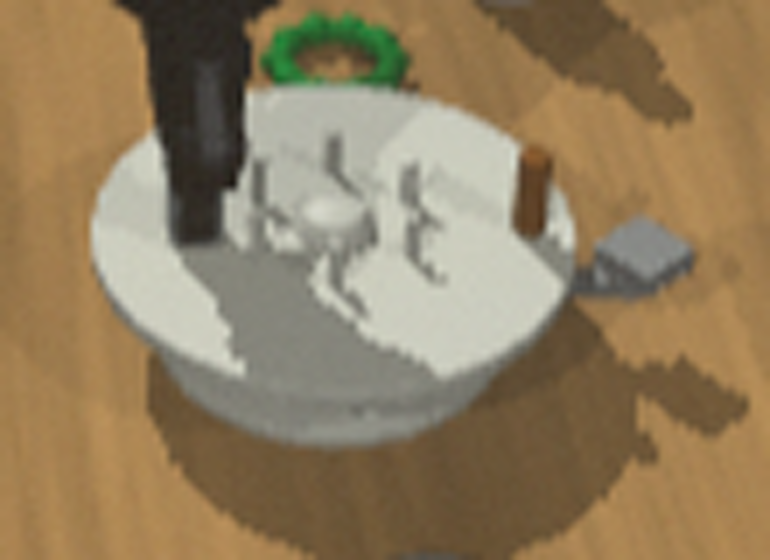

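Run:
```python
from ang import *
for n,p,c in(("scene",(253,324),[.57768,.1012]),("side",(530,237),[.57954,.0926])):
    d=ang(n,p)-c;print(np.hypot(*d),np.degrees(np.arctan2(d[1],d[0])))
im=r.snapshot("wrist");cv2.imwrite("pics/w3.png",cv2.resize(im[:,:,::-1],None,fx=1.5,fy=1.5))
o=r.observe();print(o["clock"],o["ee_pos"],o["force"])
```

```text
0.08142222830041308 -8.19550155920026
0.08070109985709646 -9.497508480266749
9.625 [0.52105825 0.09686358 0.05489202] [-9.00499276 -1.39934503 19.70515   ]
```

View pics/w3.png

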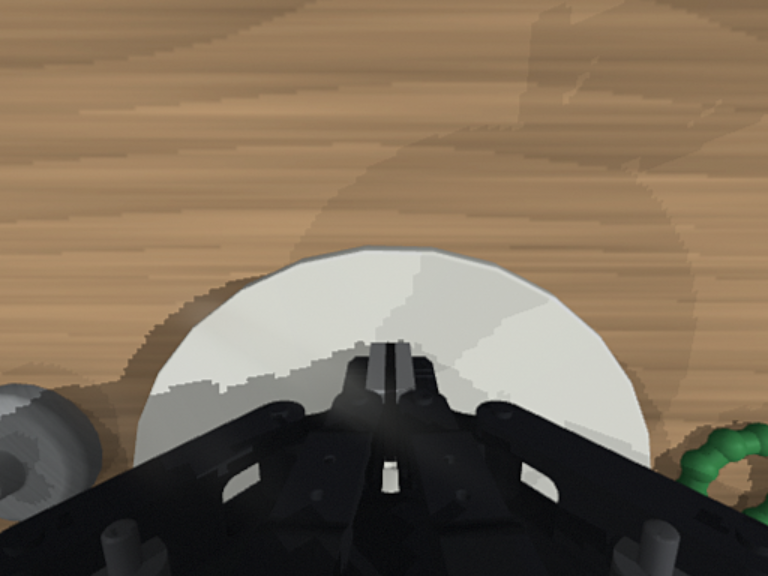

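send_rows(motion=[[0,0,0,-0.03,0,0,0],[0,0,0,-0.03,0,0,0],[0,0,0,-0.01,0,0,0],[0,0,0,0,0,0,0],[0,0,0,0,0,0,0],[0,0,0,0,0,0,0],[0,0,0,0,0,0,0]])

```text
clock: 10.5
ee_pos: [0.521, 0.0967, 0.055]
tcp_rot: [0.708, -0.001, 0.707, 0.001]
force: [-3.2, 0.3, 9.3]
grip_width: -0.0001
```

Run:
```python
from h import *
for n in("scene","side"):
    im=r.snapshot(n);o=r.observe();print(n,o["clock"],o["ee_pos"],o["force"]);x,y=(190,180) if n=="scene" else (230,140)
    e=cv2.imread(f"pics/{n}_e.png");crop(im,x,y,110,80,7,f"pics/{n}_f.png");f=cv2.imread(f"pics/{n}_f.png")
    print(cv2.absdiff(e,f).mean());
    if n=="scene": cv2.imwrite("pics/scene_full.png",im[:,:,::-1])
```

```text
scene 10.55 [0.52098866 0.09672282 0.05498513] [-3.02781193  0.42756697  7.7650619 ]
1.8251329622758194
side 10.6 [0.52101096 0.0967261  0.05501013] [-3.72390927  0.52583523  9.3099804 ]
1.394932745825603
```

View pics/side_f.png

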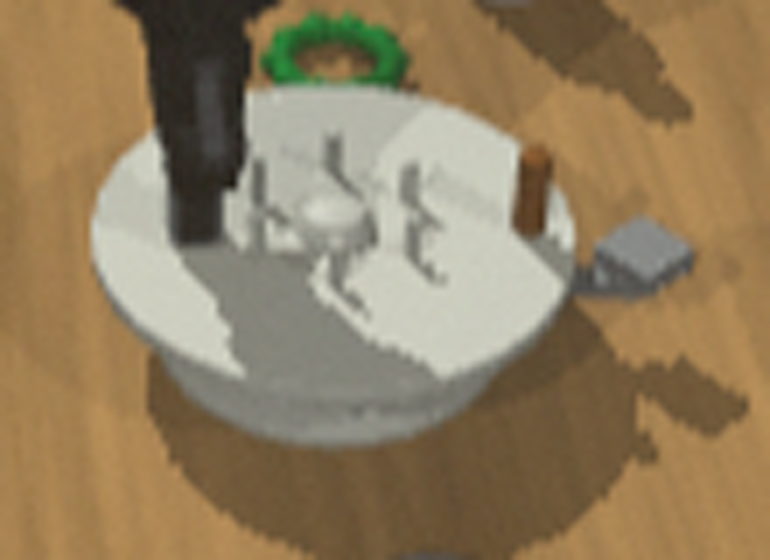

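View pics/scene_full.png

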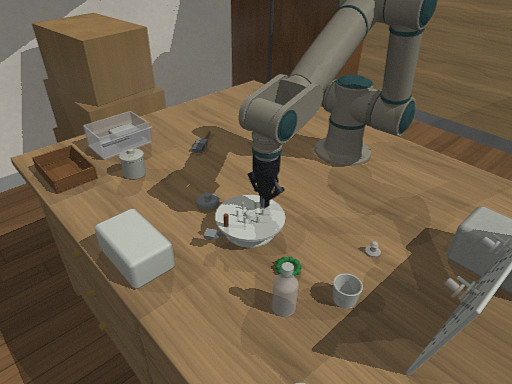

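The carousel is still, with the post at side-crop pixel (531,237), the same spot as before. The bystanders sit where they started, and the press is about 9 N, so I'm handing the job in.

```bash
python3 -c "
from workcell import r
r.close_job()"
```

```text
the job is handed in; nothing more can be done
```

The carousel is parked with its post at the marker, and the job is handed in. No verdict was reported.

- **Spin:** I pushed the post with the closed fingertips and the carousel coasted clockwise at about 1.42 rad/s. It ran untouched for about 4 s, from roughly t = 5.2 s to 9.26 s.
- **Stop:** I timed a fingertip press on the bare part of the disc, opposite the post. It first pressed with about 20 N, which I eased to about 8–9 N, still holding.
- **Last checks:**
  - The post was at about −8.2° in the scene camera and −9.5° in the side camera.
  - The mark is at about −9.2° to −10.6°, so the post is roughly 1–3 mm from it against the 12 mm limit.
  - Pictures a second apart showed the carousel standing still, and the other things looked unmoved.
- **Disagreement:** The two fixed cameras differed by about 8 mm in the carousel's y position. I worked out angles with a separate centre for each camera, so this should not affect the result much.

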